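Lock a printed bracket down with a T-stud

ROBOT

A 7-joint arm with a two-finger parallel gripper is mounted at the origin on the work surface. World frame = base frame: x ahead of the robot, y to its left, z up, the work surface at z = 0. Lengths are in m, angles in rad, forces in N, time in s.
With the tool pointing down it reaches from about 0.4 to 0.875 m from the base axis. Payload 4.4 kg.
Tool frame: the origin (TCP) lies on the mounting face of the last link; the fingertips stand 173 mm ahead of it and the grasp point (between the pads) lies 155 mm ahead of it; z points along the fingers, y is the direction in which the jaws open and shut (so a half turn about z gives the same grasp; the last joint's range is limited). The gripper opens to 85 mm and grips with 20 to 120 N. Pads are 22 mm wide; open, the fingers measure 114 mm over their backs; the gripper's body (76 mm by 85 mm) begins 54 mm behind the grasp point. The pads swing forward as they close: fully open they stand 13 mm farther back than shut.
Start: joints at [1.173, 0.628, 0.038, 1.517, -0.027, 0.996, -0.02], TCP at [0.212, -0.615, 0.405] pointing down, gripper open.
Joint ranges: [-3.06, 3.06], [-0.37, 2.12], [-1.25, 1.32], [0.18, 2.47], [-1.1, 4.24], [0.23, 1.98], [-2.94, 2.94]. Speed limits (rad/s): [2.57, 2.57, 3.14, 3.14, 3.14, 3.14, 3.14].

INTERFACE

Orientations are given as a unit quaternion [x, y, z, w].
In Python, from rig import bot, planner, optics gives the robot as it stands. Calls block until the motion is done:
- bot.movep(position, orientation): joint-space move of the TCP to a pose.
- bot.movel(position, rotation=None, v=0.15, until_force=None): straight line of the TCP; rotation=None keeps the orientation; v is the mean speed in m/s. With until_force (N) it stops when the force on the tool has changed by that much, and returns True; else False.
- bot.goto_joints(angles): joint-space move.
- bot.gripper_to(opening, newtons=None): finger opening in m; newtons is the grip in N (None keeps the last); returns when the fingers have stopped.
- bot.hold(seconds).
- planner.ik(position, orientation): joint angles nearest the present ones, or None.
- optics.camera(name): name is "scene" or "top" or "wrist"; returns the picture (480x640x3 uint8, blue, green, red); there is no depth.
- optics.camera_model(name): a dict with "mtx" (3x3 intrinsics, pixels), "pose" (4x4, takes a point from camera to world coordinates). Camera axes: x right, y down, z forward; pixel columns grow to the right and rows downward; lengths in m; the calibration is good to about 2 mm. A picture is of the moment at which its call begins: read the wrist's pose just before it. camera_model takes no time and is no camera call; for the wrist camera it gives the pose at the moment of the call.
A pose or a line that the arm cannot do raises bot.IKError and nothing moves.
- bot.sign_off(): hands the job in, once; it reports no verdict.
Readings, each from a call of its own:
- bot.get_t(): time.
- bot.get_joint_pos(): joint angles.
- bot.get_joint_velocities(): joint speeds.
- bot.get_joint_efforts(): joint torques, N m.
- bot.get_ee_pos(): TCP position.
- bot.get_eef_rot(): TCP orientation.
- bot.get_force(): force on the tool from outside, world axes, zero at the start.
- bot.get_moment(): the same for the moment, N m.
- bot.get_width(): finger opening in m.
Only numpy, scipy, OpenCV 4.12 (cv2) and the standard library are available. Lean on these libraries where they do the work, as an engineer would, in place of code of your own. Each camera call takes 0.05 s, during which the arm holds its last target.

TASK

Lock the grey printed bracket to the aluminium T-slot fixture with the one stud whose foot is a long narrow bar. Drop its foot into the open stretch of the slot, well clear of the bracket, slide the stud along the slot until it is home in the bracket's notch, then give it a quarter turn so that the foot lies square across underneath the slot's lips. Let go and leave it standing upright.

Things in the scene. Friction and masses are not known exactly. Their poses are not given: they have to be found in the camera images.
- stud: T-stud, 86 mm tall, about 0.2 kg, loose. Steel foot bar 60 (x) x 18 (y) x 12 mm high; neck 14 mm thick to height 40; round flange 40 across, 40 to 46; black grip bar 50 (x) x 16 (y), 46 to 86, parallel to the foot. Origin: centre of the foot's underside, z up. A half turn looks the same. Two other studs with this grip have a round 56 mm and a square 46 mm foot: not wanted.
- fixture: Fixed aluminium T-slot block, 310 (x) x 116 (y) x 36 mm high, origin at centre of its underside, z up. One slot along x, full length, at y = 0: opening 32 mm wide between lips that span heights 28 to 36; the channel below is 84 wide, its floor at 8. A stud standing on that floor has its foot at heights 8 to 20, flange underside at 48, grip 54 to 94.
- bracket: Grey printed bracket, fixed on the fixture. Origin on the slot's middle line, height 36 mm, where the stud's axis belongs. x runs along the slot (as the fixture's x), out of the notch to the open stretch. Plate 8 thick, 90 wide, x -78 to 22; notch 30 wide, x -12 to 22. Wall at x -78 to -68, top 81 over the bench. Stud's foot clears it from x = 52; slot goes on to x = 170 or more.
There are look-alikes about, which are no part of the job. What is shaped like the stud but pink is not meant.

How it is judged:
On the way, in this order (a step that is already met when the one before it is completed fails the run):
1. the stud's foot is down in the open stretch of the slot, lengthwise, at least 40 mm short of its place in the notch (z of stud in the frame of fixture below 0.024 m and y of stud in the frame of fixture between -0.02 and 0.02 m and x of stud in the frame of bracket above 0.04 m and x of stud in the frame of fixture below 0.155 m and angle between the x axis of stud and the x axis of fixture, either way round below 0.45 rad), for 0.1 s.
2. the stud has slid into the notch, its foot still lengthwise in the slot (z of stud in the frame of fixture below 0.024 m and horizontal distance between stud and bracket below 0.018 m and angle between the x axis of stud and the x axis of fixture, either way round below 0.45 rad), for 0.1 s.
At the end, for the whole second after the job is handed in: The stud stands released and at rest on the floor of the slot's channel (within 6 mm of height), upright within 10 degrees, its axis within 18 mm of the bracket's origin seen from above, its foot turned across the slot to within 25 degrees of square (z of stud in the frame of fixture below 0.014 m and horizontal distance between stud and bracket below 0.018 m and angle between the x axis of stud and the x axis of fixture, either way round above 1.13 rad and angle between stud's own z axis and vertical below 0.17 rad and linear speed of stud below 0.02 m/s); the robot touches nothing.
It also fails if it takes over 42 s, if anything falls off the work surface, if the arm or the gripper's body presses on something with over 40 N, if the wrist force passes 120 N, or if a joint passes its speed limit or range.

## Working session

There is one attempt and no reset: what is moved stays moved. The work goes in short steps, each a Python script; the robot and the scene stay as the last script left them, time stands still between calls to the robot, and variables do not carry over. Pictures are saved under pics/ and viewed, and the job is handed in when it is done.

```bash
ls; mkdir -p pics; python3 - <<'E'
from rig import bot,planner,optics
import cv2,numpy as np
for n in ["scene","top","wrist"]:
    m=optics.camera_model(n)
    print(n,np.round(m["mtx"],1).tolist(),np.round(m["pose"],4).tolist())
    cv2.imwrite(f"pics/{n}0.png",optics.camera(n))
print(bot.get_t(),bot.get_eef_rot())
E
```

```text
pics
scene [[562.6, 0.0, 314.3], [0.0, 562.6, 240.5], [0.0, 0.0, 1.0]] [[0.3219, 0.6008, -0.7317, 1.2392], [0.9468, -0.1986, 0.2534, -0.0971], [0.007, -0.7743, -0.6328, 0.69], [0.0, 0.0, 0.0, 1.0]]
top [[436.0, 0.0, 323.3], [0.0, 436.0, 241.8], [0.0, 0.0, 1.0]] [[0.0146, -0.9977, 0.0658, 0.4694], [-0.9999, -0.0149, -0.0043, 0.1699], [0.0053, -0.0658, -0.9978, 1.0173], [0.0, 0.0, 0.0, 1.0]]
wrist [[352.9, 0.0, 317.4], [0.0, 352.9, 235.0], [0.0, 0.0, 1.0]] [[0.3254, -0.8997, -0.2911, 0.2855], [-0.9456, -0.31, -0.0988, -0.5886], [-0.0014, 0.3074, -0.9516, 0.3742], [0.0, 0.0, 0.0, 1.0]]
0.15 [ 9.86272640e-01  1.65123423e-01 -1.27740358e-04 -7.19757790e-04]
```

View pics/top0.png

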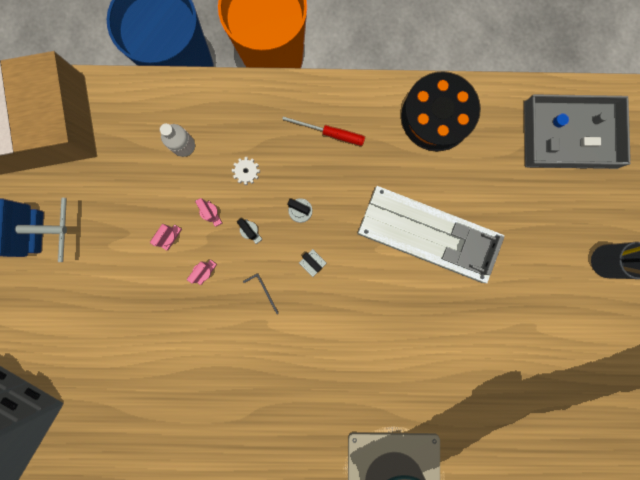

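View pics/scene0.png

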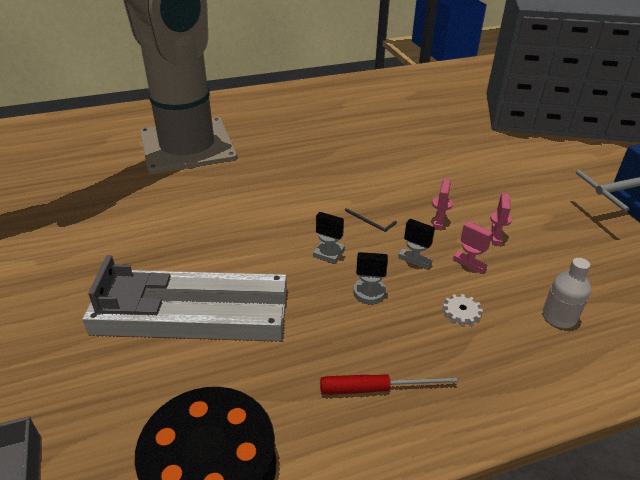

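The top view shows the fixture at about (430,235). There are three black-grip studs: (249,230) has the narrow foot, (300,210) is round and (313,263) is square. Next I'll enlarge these.

```bash
python3 - <<'E'
import cv2
a=cv2.imread("pics/top0.png")
def crop(n,im,x0,y0,w,h,s):
    c=cv2.resize(im[y0:y0+h,x0:x0+w],None,fx=s,fy=s,interpolation=cv2.INTER_CUBIC)
    for i in range(0,w,10): cv2.putText(c,str(x0+i),(i*s,8),0,.3,(0,0,255)); cv2.line(c,(i*s,10),(i*s,14),(0,0,255))
    for i in range(0,h,10): cv2.putText(c,str(y0+i),(0,i*s+4),0,.3,(0,0,255)); cv2.line(c,(20,i*s),(25,i*s),(0,0,255))
    cv2.imwrite(f"pics/{n}.png",c)
crop("c1",a,350,180,160,110,5)
crop("c2",a,225,195,50,50,12)
b=cv2.imread("pics/scene0.png")
crop("c3",b,300,200,140,110,5)
E
```

```text
(no output)
```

View pics/c1.png

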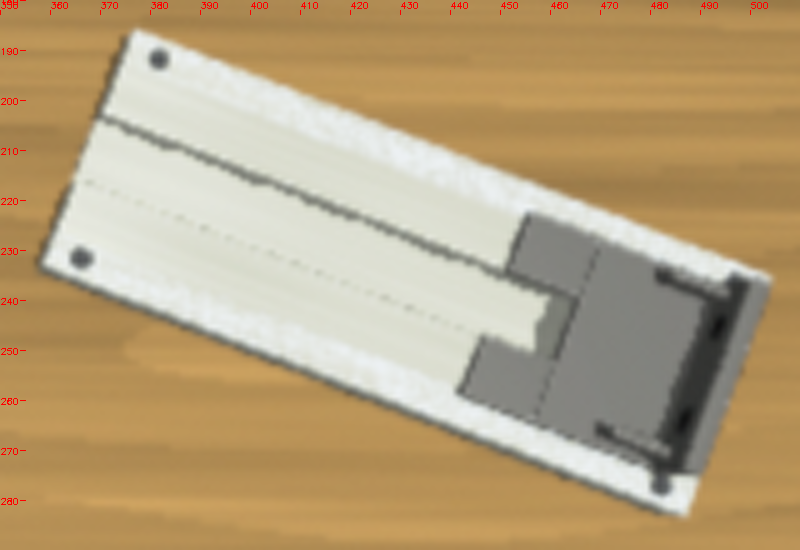

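View pics/c2.png

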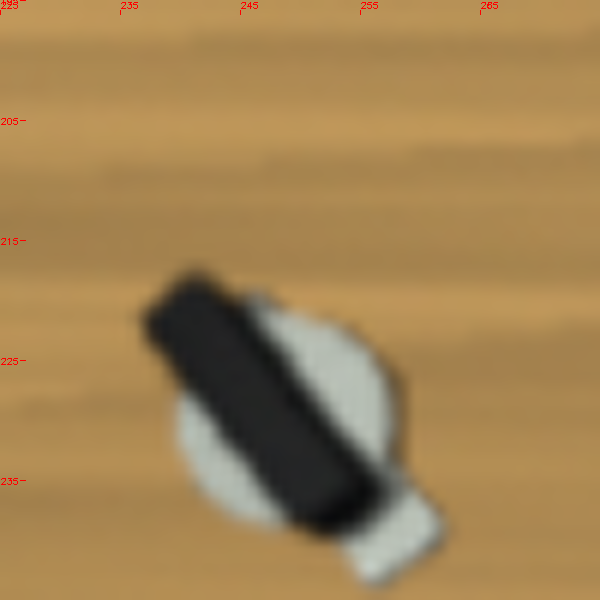

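View pics/c3.png

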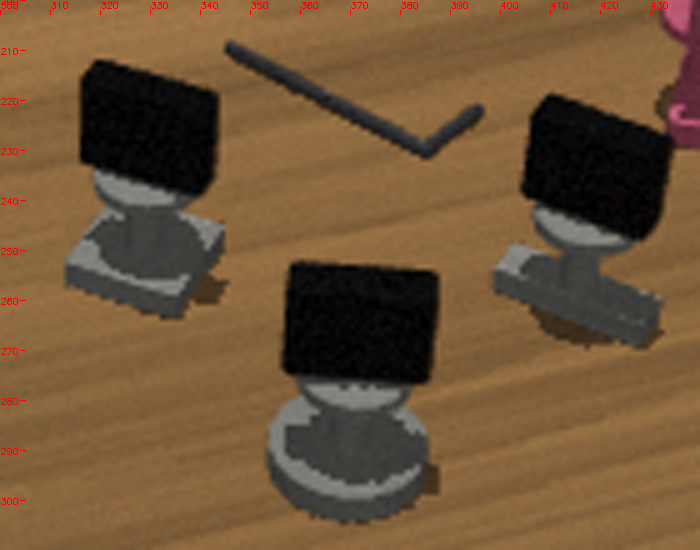

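View pics/wrist0.png

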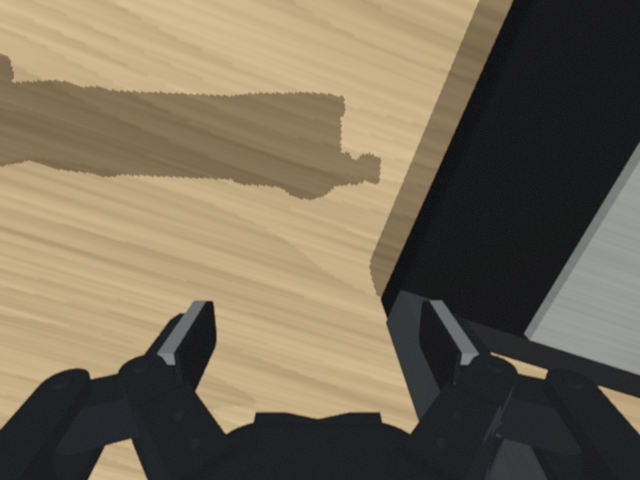

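Confirmed: the narrow-bar stud is at top (249,230) and scene (417,233). Next I'll fit the poses and overlay them to check.

```bash
cat > h.py <<'E'
from rig import bot,planner,optics
import cv2,numpy as np
from scipy.optimize import least_squares
from scipy.spatial.transform import Rotation as R
def proj(m,P):
    P=np.atleast_2d(P);T=np.linalg.inv(m["pose"]);q=P@T[:3,:3].T+T[:3,3]
    u=q@np.array(m["mtx"]).T; return u[:,:2]/u[:,2:]
def ray(m,uv,z):
    d=m["pose"][:3,:3]@np.linalg.inv(m["mtx"])@np.array([uv[0],uv[1],1.]);o=m["pose"][:3,3]
    return o+d*(z-o[2])/d[2]
def place(p,L):
    L=np.atleast_2d(np.array(L,float));c,s=np.cos(p[2]),np.sin(p[2])
    return np.c_[p[0]+c*L[:,0]-s*L[:,1],p[1]+s*L[:,0]+c*L[:,1],L[:,2]]
def rect(a,b,z): return [[a/2,b/2,z],[a/2,-b/2,z],[-a/2,-b/2,z],[-a/2,b/2,z]]
def draw(im,m,p,polys,s,x0,y0,w,h,name):
    c=cv2.resize(im[y0:y0+h,x0:x0+w],None,fx=s,fy=s,interpolation=cv2.INTER_CUBIC)
    for L in polys:
        q=((proj(m,place(p,L))+.5-[x0,y0])*s).astype(np.int32); cv2.polylines(c,[q],True,(0,0,255),1)
    cv2.imwrite(f"pics/{name}.png",c)
def down(yaw): # tool down; jaw axis (tool y) at world angle yaw
    y=np.array([np.cos(yaw),np.sin(yaw),0]);z=np.array([0,0,-1.]);x=np.cross(y,z)
    return R.from_matrix(np.c_[x,y,z]).as_quat()
E
cat > fit.py <<'E'
from h import *
mt,ms=optics.camera_model("top"),optics.camera_model("scene")
# fixture: local x toward open stretch (left in top image)
C=rect(.31,.116,.036)
pts=[(504.0,235.0),(488,283)]
w=[ray(mt,p,.036) for p in [(376.6,185.8),(504,235.2),(487.6,282.8),(358.6,232.6)]]
print(np.round(w,4).tolist())
obs=np.array([(376.6,185.8),(504,235.2),(487.6,282.8),(358.6,232.6)])
# which local corners: open end (+x): first and last
xd=(w[0]+w[3]-w[1]-w[2]);yaw0=np.arctan2(xd[1],xd[0]);c0=np.mean(w,0)
def res(p):
    L=np.array(C);P=proj(mt,place(p,L))
    return (np.array([obs[np.argmin(((obs-q)**2).sum(1))]-q for q in P])).ravel()
f=least_squares(res,[c0[0],c0[1],yaw0]);F=f.x
print("fix",F,"res",np.round(f.fun,1))
# bracket x: plate end corners at local +22, z=44; notch floor at -12
for uv,off in [((456,222.6),.022),((441.6,259),.022),((465.2,239.6),-.012),((461.2,251.5),-.012)]:
    q=ray(mt,uv,.044);d=q[:2]-F[:2];c,s=np.cos(F[2]),np.sin(F[2])
    print("bx",c*d[0]+s*d[1]-off,-s*d[0]+c*d[1])
# stud
ot=np.array([(225+195/12,195+268/12),(225+146/12,195+321/12),(225+375/12,195+583/12),(225+443/12,195+530/12)])
osn=np.array([(410.4,218.8),(434.4,226.6),(404.4,239),(429,248),(399,258.4),(428,269.4),(432,259.6),(402.6,248.6)])
M=rect(.06,.018,0)+rect(.06,.018,.012)+rect(.05,.016,.046)+rect(.05,.016,.086)
def nearest(P,O): 
    return np.array([o-P[np.argmin(((P-o)**2).sum(1))] for o in O]).ravel()
g0=ray(mt,(249,230),.03);a=ray(mt,ot[0],.086);b=ray(mt,(225+355/12,195+470/12),.086)
S0=[g0[0],g0[1],np.arctan2((b-a)[1],(b-a)[0])];print("S0",S0)
def rs(p):
    W=place(p,M);return np.r_[nearest(proj(mt,W),ot)*1,nearest(proj(ms,W),osn)]
f=least_squares(rs,S0,loss="soft_l1");S=f.x;print("stud",S,np.round(rs(S),1))
np.save("poses.npy",[F,S])
polys=[rect(.06,.018,0),rect(.06,.018,.012),rect(.05,.016,.046),rect(.05,.016,.086)]
t,s=cv2.imread("pics/top0.png"),cv2.imread("pics/scene0.png")
draw(t,mt,S,polys,10,225,195,50,60,"o1");draw(s,ms,S,polys,8,385,205,65,75,"o2")
draw(t,mt,F,[rect(.31,.116,.036),rect(.31,.032,.036),rect(.31,.116,0)],5,350,180,160,110,"o3")
draw(s,ms,F,[rect(.31,.116,.036),rect(.31,.032,.036),rect(.31,.116,0)],3,75,230,230,130,"o4")
def hst(ims,n):
    H=max(i.shape[0] for i in ims); c=np.hstack([cv2.copyMakeBorder(i,0,H-i.shape[0],0,0,0) for i in ims]); 
    k=min(1,800/c.shape[1],600/c.shape[0]);cv2.imwrite(f"pics/{n}.png",cv2.resize(c,None,fx=k,fy=k))
r=lambda n:cv2.imread(f"pics/{n}.png")
hst([r("o1"),r("o2")],"oA")
E
python3 fit.py
```

```text
[[0.6636, 0.0463, 0.036], [0.5551, -0.2429, 0.036], [0.4473, -0.2046, 0.036], [0.556, 0.0863, 0.036]]
fix [ 0.55550201 -0.07877325  1.21363407] res [ 0.2 -0.3 -0.   0.2 -0.6  0.2  0.4 -0.1]
bx -0.06272092726565934 -0.04261409836064013
bx -0.060868229244772816 0.04587740591197054
bx -0.06116316623933955 -0.014161498645489233
bx -0.06197421897443378 0.014178504253140264
S0 [np.float64(0.5587585282043878), np.float64(0.3348280883284384), np.float64(-2.452602255410155)]
stud [ 0.55799256  0.33640856 -2.45096849] [ 1.6  0.8 -0.2 -1.5  0.9 -0.3  0.5  0.1  1.1  0.9 -1.2 -0.4  1.2 -1.
  0.1 -1.4  1.1 -0.1  0.2 -0.5 -0.5  0.1 -0.   0.3]
```

View pics/oA.png

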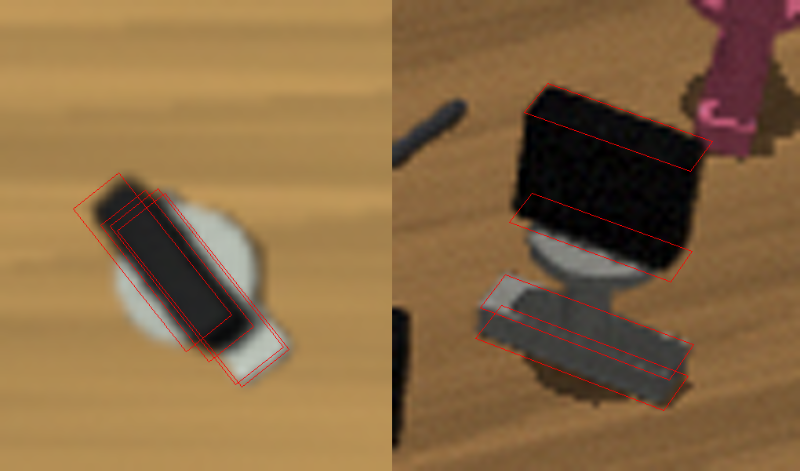

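View pics/o3.png

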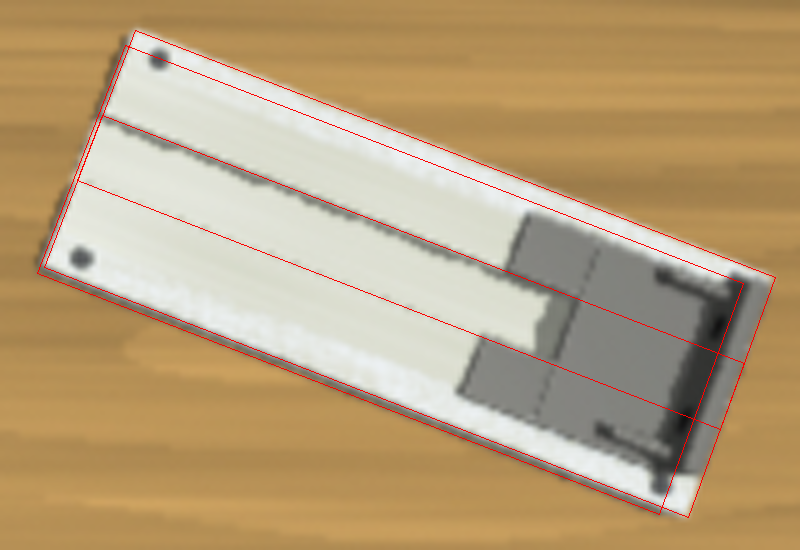

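View pics/o4.png

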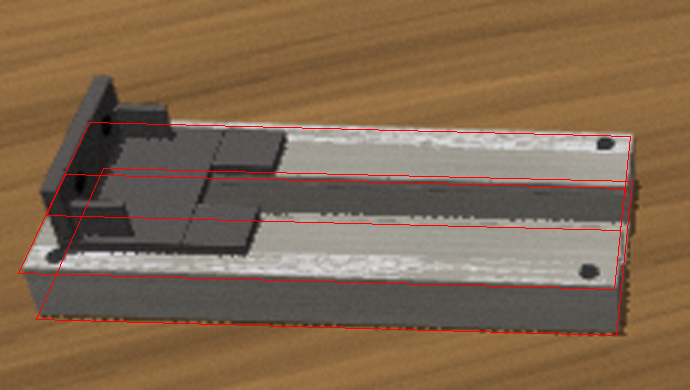

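The fixture overlay matches both views to about 1–2 px. The stud's yaw is clear and its position is good to a few mm, so I'll refine that with the wrist camera. Before that I'll check reach and the last joint's range.

```bash
python3 - <<'E'
from h import *
F,S=np.load("poses.npy")
BX=-0.0617
def fx(x,y=0): return place(F,[[x+BX,y,0]])[0,:2]
print("bracket",fx(0),"drop",fx(.1),"r",np.hypot(*fx(0)),np.hypot(*fx(.1)),np.hypot(*S[:2]))
gz=.070+.155
w=lambda a:(a+np.pi)%(2*np.pi)-np.pi
for k in (0,1):
  js=S[2]+np.pi/2+k*np.pi
  d=planner.ik([S[0],S[1],gz],down(js))
  up=planner.ik([S[0],S[1],gz+.13],down(js))
  print("grasp",k,w(js),None if d is None else np.round(d,2),None if up is None else np.round(up,2))
for k in (0,1,2,3):
  jf=F[2]+k*np.pi/2
  for x,z in ((.1,gz+.1),(.1,gz+.008),(0,gz+.008)):
    d=planner.ik([*fx(x),z],down(jf)); print("fix",k,round(w(jf),2),x,None if d is None else np.round(d,2))
E
```

```text
bracket [ 0.53393064 -0.13657953] drop [ 0.56889234 -0.04289026] r 0.5511223988459705 0.5705068528914153 0.6515569184301753
grasp 0 -0.880172166003915 [-0.56  0.85 -0.05  1.64  0.06  0.65 -1.52] [-0.42  0.7  -0.29  1.56  0.23  0.92 -1.66]
grasp 1 2.2614204875858785 [-0.04  1.1  -1.06  1.62  1.07  1.1   0.84] [-0.04  0.9  -1.06  1.55  0.83  1.2   1.  ]
fix 0 1.21 0.1 [ 0.41  0.68 -0.61  1.81  0.52  0.81  0.75]
fix 0 1.21 0.1 [ 0.36  0.81 -0.53  1.87  0.66  0.64  0.64]
fix 0 1.21 0 [ 0.51  0.78 -0.49  1.92  0.63  0.59  0.82]
fix 1 2.78 0.1 [-0.37  0.7   0.64  1.83 -0.57  0.8  -2.93]
fix 1 2.78 0.1 [-0.34  0.85  0.6   1.89 -0.77  0.65 -2.76]
fix 1 2.78 0 [-0.15  0.82  0.56  1.94 -0.76  0.6  -2.58]
fix 2 -1.93 0.1 [-0.1   0.62  0.19  1.83 -0.17  0.71 -1.74]
fix 2 -1.93 0.1 [-0.1   0.77  0.2   1.88 -0.28  0.52 -1.64]
fix 2 -1.93 0 [ 0.09  0.75  0.16  1.93 -0.24  0.48 -1.5 ]
fix 3 -0.36 0.1 [ 0.17  0.62 -0.23  1.82  0.2   0.72 -0.52]
fix 3 -0.36 0.1 [ 0.13  0.76 -0.16  1.87  0.22  0.53 -0.53]
fix 3 -0.36 0 [ 0.3   0.74 -0.16  1.93  0.23  0.49 -0.38]
```

```bash
python3 - <<'E'
from h import *
F,S=np.load("poses.npy")
bot.movep([S[0],S[1],.36],down(S[2]+np.pi/2))
bot.gripper_to(.05,40)
m=optics.camera_model("wrist");im=optics.camera("wrist")
np.save("w1.npy",np.array(m["pose"]));cv2.imwrite("pics/w1.png",im)
polys=[rect(.06,.018,0),rect(.06,.018,.012),rect(.05,.016,.046),rect(.05,.016,.086)]
p=proj(m,place(S,[[0,0,.05]]))[0];print(p)
x0,y0=int(np.clip(p[0]-80,0,480)),int(np.clip(p[1]-60,0,360))
draw(im,m,S,polys,5,x0,y0,160,120,"w1o");print(x0,y0,bot.get_t(),bot.get_joint_pos())
E
```

```text
[317.82778566 220.74896855]
237 160 4.1667 [-0.4110535   0.69129243 -0.29958856  1.55264083  0.2362844   0.93346831
 -1.66707055]
```

View pics/w1o.png

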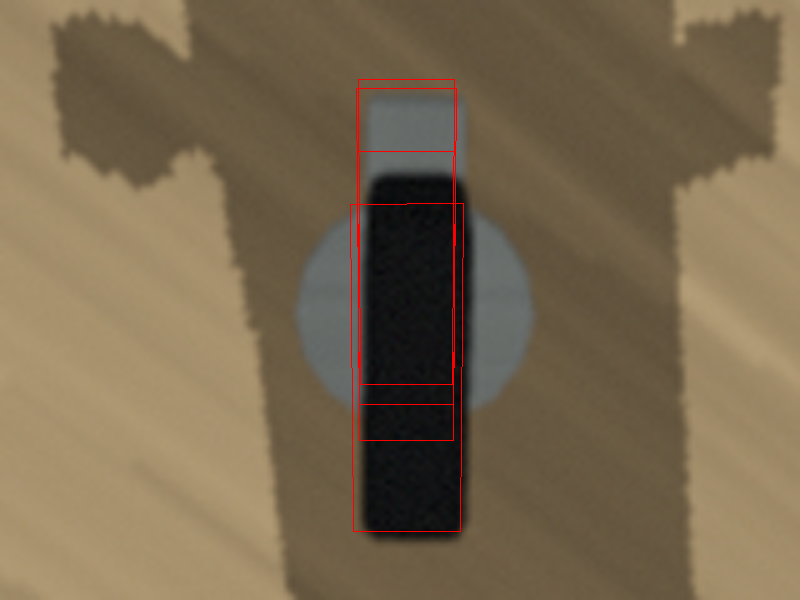

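View pics/w1.png

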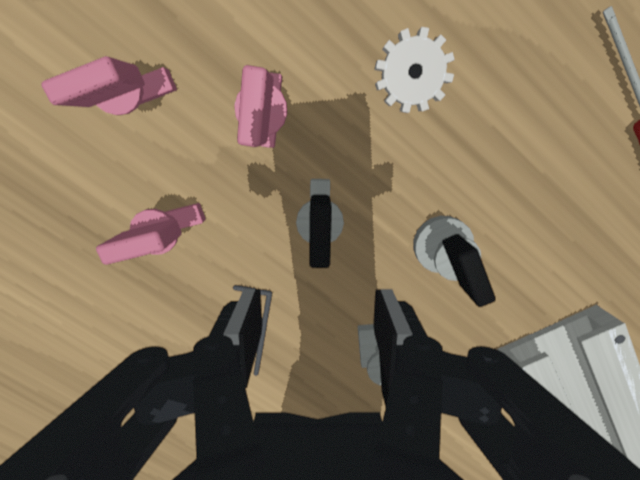

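The wrist view shows the narrow foot and the grip at px (320,225), about 2 mm from the prediction. I'll refit on that and then grasp.

```bash
python3 - <<'E'
from h import *
F,S=np.load("poses.npy")
m=optics.camera_model("wrist")
obs=np.array([(368,97),(465,97),(362,537),(466,537)])/5+[237,160]-.5
P=place(S,[[x,y,z] for x in(.03,-.03) for y in (.009,-.009) for z in (.012,)]+[[x,y,.086] for x in (.025,-.025) for y in (.008,-.008)])
L=np.array([[x,y,.012] for x in(.03,-.03) for y in (.009,-.009)]+[[x,y,.086] for x in (.025,-.025) for y in (.008,-.008)])
pp=proj(m,P);idx=[np.argmin(((pp-o)**2).sum(1)) for o in obs];print(idx)
f=least_squares(lambda p:(proj(m,place(p,L[idx]))-obs).ravel(),S);S2=f.x
print(S,S2,np.round(f.fun,1))
np.save("stud.npy",S2)
q=down(S2[2]+np.pi/2)
bot.movel([S2[0],S2[1],.27],q,v=.15)
hit=bot.movel([S2[0],S2[1],.070+.155],v=.08,until_force=10)
print(hit,bot.get_ee_pos(),bot.get_force())
bot.gripper_to(0.0,60);print("w",bot.get_width(),bot.get_force(),bot.get_moment())
bot.movel([S2[0],S2[1],.335],v=.15)
print("w",bot.get_width(),bot.get_force(),bot.get_t())
cv2.imwrite("pics/s2.png",optics.camera("scene"))
cv2.imwrite("pics/w2.png",optics.camera("wrist"))
E
```

```text
[np.int64(3), np.int64(2), np.int64(5), np.int64(4)]
[ 0.55799256  0.33640856 -2.45096849] [ 0.55801218  0.33464009 -2.46395944] [-0.3 -0.5  0.3 -0.3 -0.2  0.2  0.3  0.5]
False [0.55806286 0.3347488  0.22482298] [ 0.16801693 -0.56893518  0.57366167]
w 0.01528016697925813 [0.90827674 0.24451266 3.23953343] [-0.10048915 -0.09174231  0.00619401]
w 0.015428583973231718 [-0.36657037 -0.14051339 -3.87061826] 6.9083
```

View pics/s2.png

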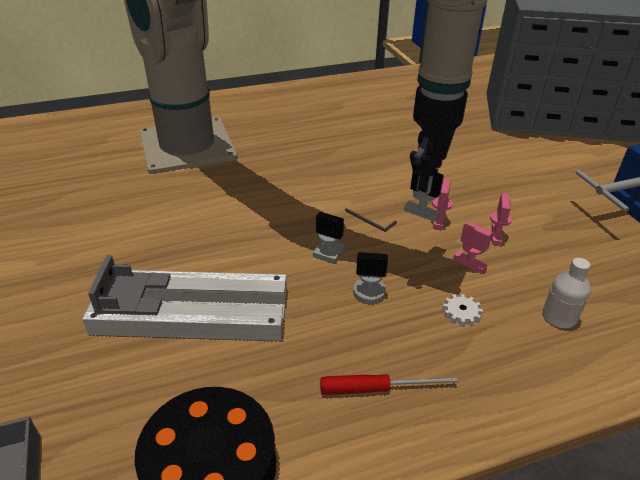

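View pics/w2.png

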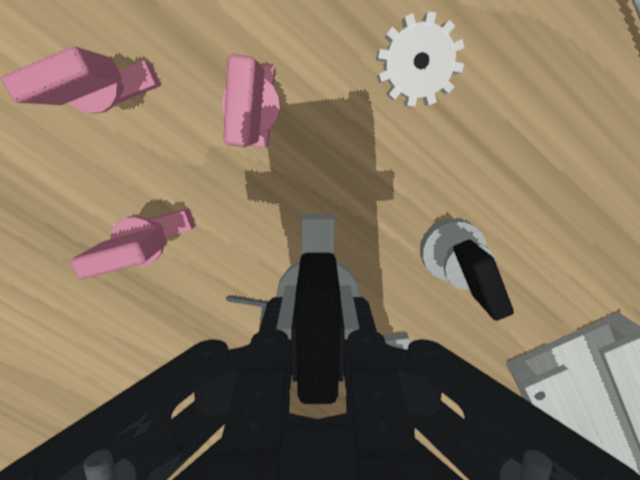

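The stud is held upright: finger width is 15.4 mm, and the foot shows at wrist px (318,235). Next I'll move it above the open stretch and check the slot.

```bash
python3 - <<'E'
from h import *
F,S=np.load("poses.npy");BX=-0.0617
fx=lambda x,y=0: place(F,[[x+BX,y,0]])[0,:2]
bot.movep([*fx(.1),.34],down(F[2]-np.pi/2))
print(bot.get_t(),bot.get_joint_pos(),bot.get_width())
m=optics.camera_model("wrist");im=optics.camera("wrist");cv2.imwrite("pics/w3.png",im)
cv2.imwrite("pics/t3.png",optics.camera("top")); cv2.imwrite("pics/s3.png",optics.camera("scene"))
for L in [rect(.31,.116,.036),rect(.31,.032,.036)]:
    q=(proj(m,place(F,L))).astype(np.int32); cv2.polylines(im,[q],True,(0,0,255),1)
br=[[x+BX,y,.044] for x,y in ((.022,.045),(.022,.015),(-.012,.015),(-.012,-.015),(.022,-.015),(.022,-.045))]
cv2.polylines(im,[proj(m,place(F,br)).astype(np.int32)],False,(0,255,0),1)
cv2.imwrite("pics/w3o.png",im)
E
```

```text
8.4167 [ 0.32428754  0.63191819 -0.46881726  1.80100065  0.38014398  0.79829048
 -0.69102339] 0.015306658865236219
```

View pics/w3o.png

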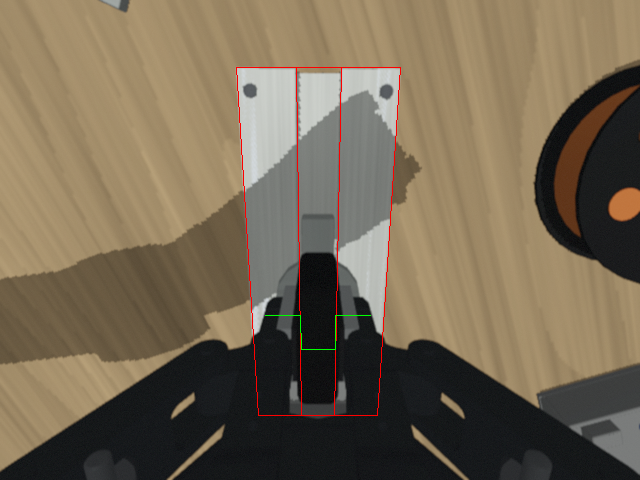

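View pics/s3.png

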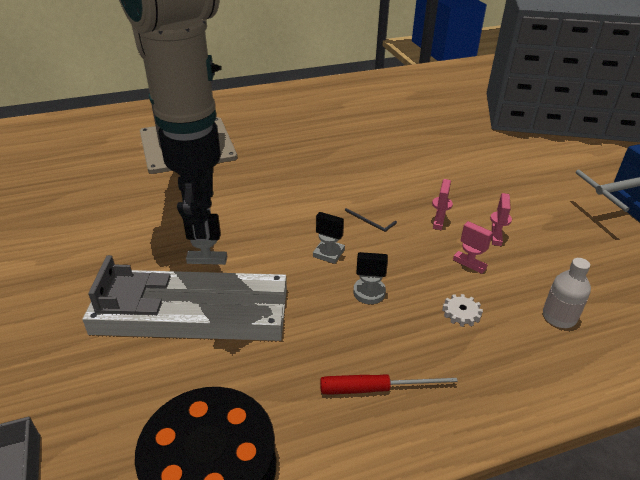

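The wrist overlay matches the slot edges (px 298 and 341) within about 1 px, and the foot at px 318 is centred in the slot. Next I'll lower it.

```bash
python3 - <<'E'
from h import *
F,S=np.load("poses.npy");BX=-0.0617
fx=lambda x,y=0: place(F,[[x+BX,y,0]])[0,:2]
bot.movel([*fx(.1),.275],v=.12)
f0=bot.get_force()
hit=bot.movel([*fx(.1),.230],v=.04,until_force=6)
print(hit,bot.get_ee_pos(),bot.get_force()-f0,bot.get_width(),bot.get_t())
cv2.imwrite("pics/s4.png",optics.camera("scene")[200:360,60:320].repeat(3,0).repeat(3,1))
E
```

```text
True [ 0.56875253 -0.04286277  0.23361745] [0.02172002 0.27704035 8.91912338] 0.015308489987222127 10.2083
```

View pics/s4.png

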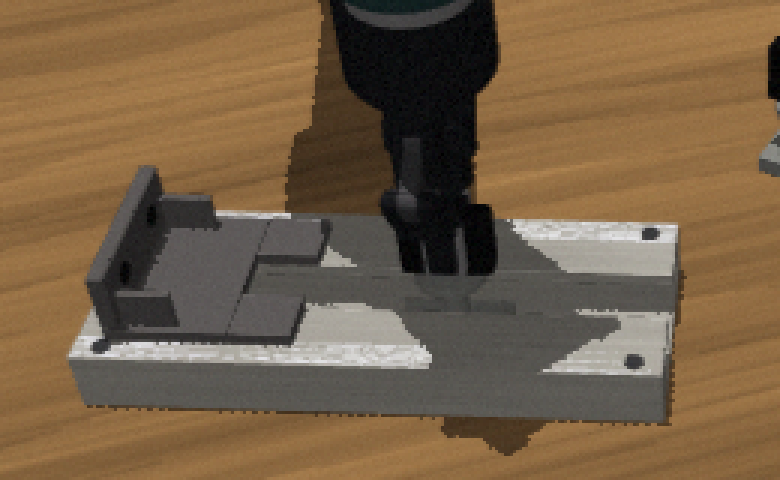

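Contact came at TCP z 0.2336, against 0.233 expected for the channel floor, and the picture shows the foot inside the slot around px (455,300). Next: lift 2.5 mm, slide, then turn.

```bash
python3 - <<'E'
from h import *
F,S=np.load("poses.npy");BX=-0.0617
fx=lambda x,y=0: place(F,[[x+BX,y,0]])[0,:2]
z=.2362
bot.movel([*fx(.1),z],v=.04); bot.hold(.15)
hit=bot.movel([*fx(.001),z],v=.07,until_force=12)
print(hit,bot.get_ee_pos(),fx(.001),bot.get_force(),bot.get_width(),bot.get_t(),bot.get_joint_pos())
bot.hold(.2)
cv2.imwrite("pics/s5.png",optics.camera("scene")[200:360,60:320].repeat(3,0).repeat(3,1))
cv2.imwrite("pics/w5.png",optics.camera("wrist"))
E
```

```text
False [ 0.53451365 -0.13504447  0.23625346] [ 0.53428026 -0.13564264] [ 0.51159276 -0.41469866 -2.285981  ] 0.015179201802472883 12.225 [ 0.44498228  0.76116031 -0.38581961  1.91955732  0.50957073  0.56157234
 -0.64001666]
```

View pics/s5.png

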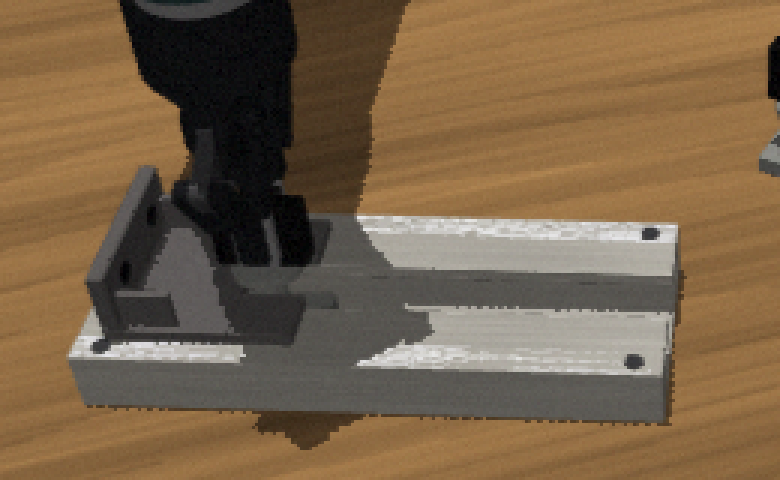

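View pics/w5.png

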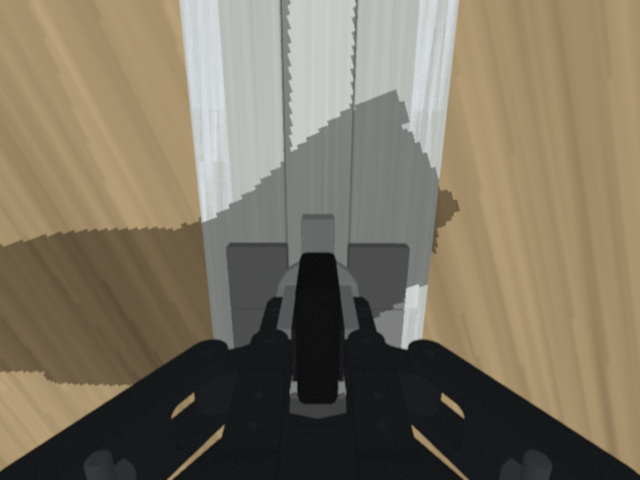

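```bash
python3 - <<'E'
from h import *
F,S=np.load("poses.npy");BX=-0.0617
fx=lambda x,y=0: place(F,[[x+BX,y,0]])[0,:2]
m=optics.camera_model("wrist")
for uv in ((258,242.5),(378,242.5)):
    d=ray(m,uv,.044)[:2]-F[:2];c,s=np.cos(F[2]),np.sin(F[2]);print("plate end bracket-x",c*d[0]+s*d[1]-BX,-s*d[0]+c*d[1])
y0=F[2]-np.pi/2
for i in range(1,10):
    bot.movep([*fx(.001),.2362],down(y0-i*np.pi/18))
    f=bot.get_force()
    if np.linalg.norm(f)>15: print("force",i,f); break
print(bot.get_ee_pos(),bot.get_force(),bot.get_moment(),bot.get_width(),bot.get_t(),bot.get_joint_pos())
cv2.imwrite("pics/s6.png",optics.camera("scene")[200:360,60:320].repeat(3,0).repeat(3,1))
cv2.imwrite("pics/w6.png",optics.camera("wrist"))
E
```

```text
plate end bracket-x 0.023047282709606147 0.03020058549858528
plate end bracket-x 0.023106167533874067 -0.028246268716030865
[ 0.53427296 -0.13557107  0.23616072] [ 0.56371653  0.06443303 -3.75162881] [-0.05838525 -0.00291879  0.03988347] 0.015245788003407238 14.775 [ 0.18499995  0.73348035  0.01918616  1.92908169 -0.02700812  0.47949801
 -1.69550729]
```

View pics/s6.png

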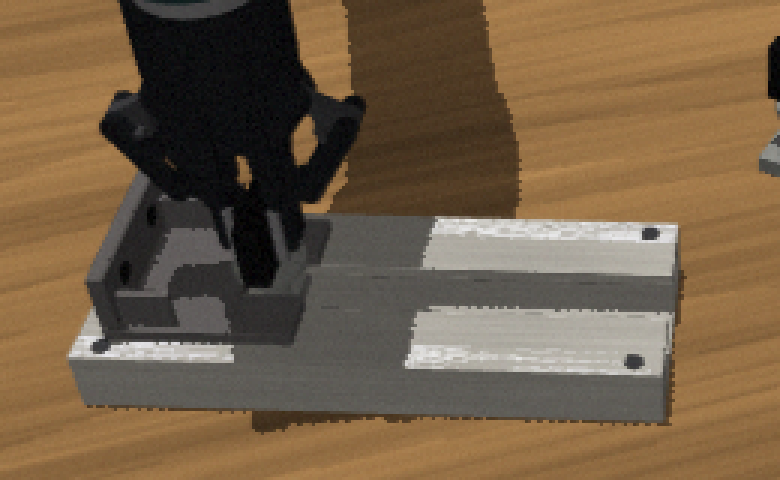

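View pics/w6.png

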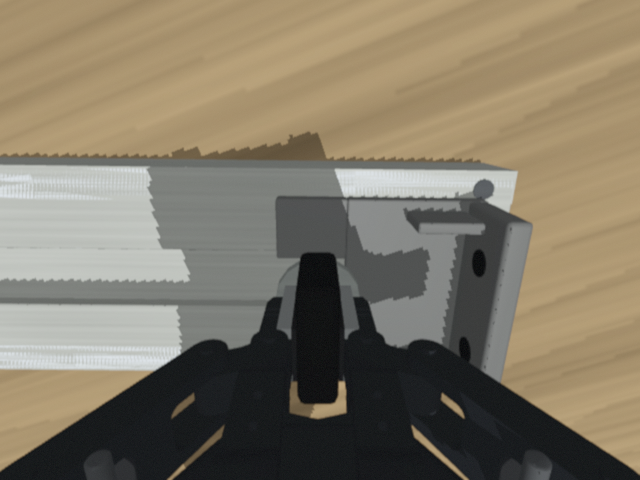

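The turn met no resistance and the grip now lies across the slot. Next: set it down, release, retreat and look.

```bash
python3 - <<'E'
from h import *
F,S=np.load("poses.npy");BX=-0.0617
fx=lambda x,y=0: place(F,[[x+BX,y,0]])[0,:2]
f0=bot.get_force()
hit=bot.movel([*fx(.001),.2320],v=.02,until_force=4)
print(hit,bot.get_ee_pos(),bot.get_force()-f0)
bot.gripper_to(.036)
print(bot.get_width(),bot.get_force())
bot.movel([*fx(.001),.36],v=.12)
bot.hold(.2)
print(bot.get_force(),bot.get_t())
m=optics.camera_model("wrist");im=optics.camera("wrist");cv2.imwrite("pics/w7.png",im)
t=optics.camera("top");cv2.imwrite("pics/t7.png",t);s=optics.camera("scene");cv2.imwrite("pics/s7.png",s)
P=[*fx(.001),F[2]+np.pi/2];z=.008
polys=[rect(.05,.016,.046+z),rect(.05,.016,.086+z)]
p=proj(m,place(P,[[0,0,.05]]))[0]
x0,y0=int(np.clip(p[0]-80,0,480)),int(np.clip(p[1]-60,0,360));draw(im,m,P,polys,5,x0,y0,160,120,"w7o")
draw(s,optics.camera_model("scene"),P,polys,5,75,220,160,120,"s7o")
E
```

```text
True [ 0.53451938 -0.13580599  0.23362479] [-0.6357385   1.27503153  8.62303813]
0.03616119463262009 [-0.53052755 -0.1102922  -0.2096051 ]
[-0.02607504 -0.13286196  0.62508493] 16.85
```

View pics/w7o.png

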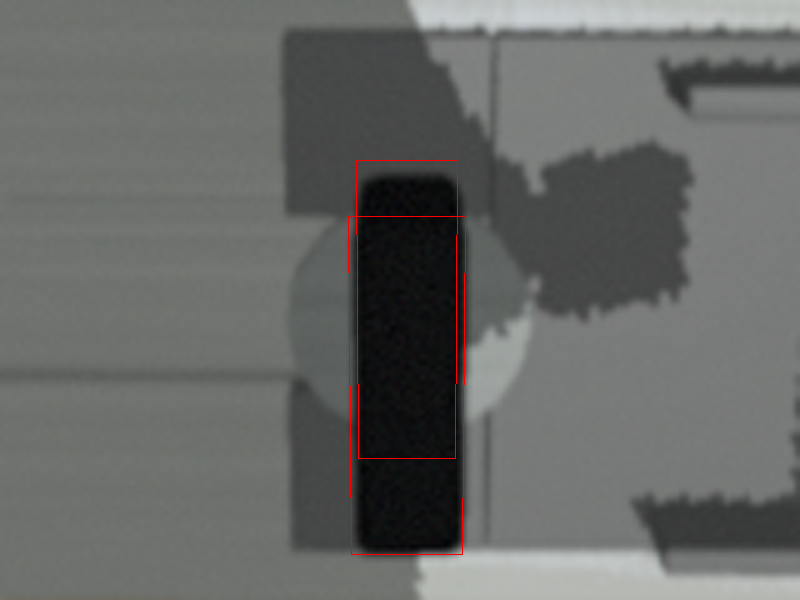

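View pics/s7o.png

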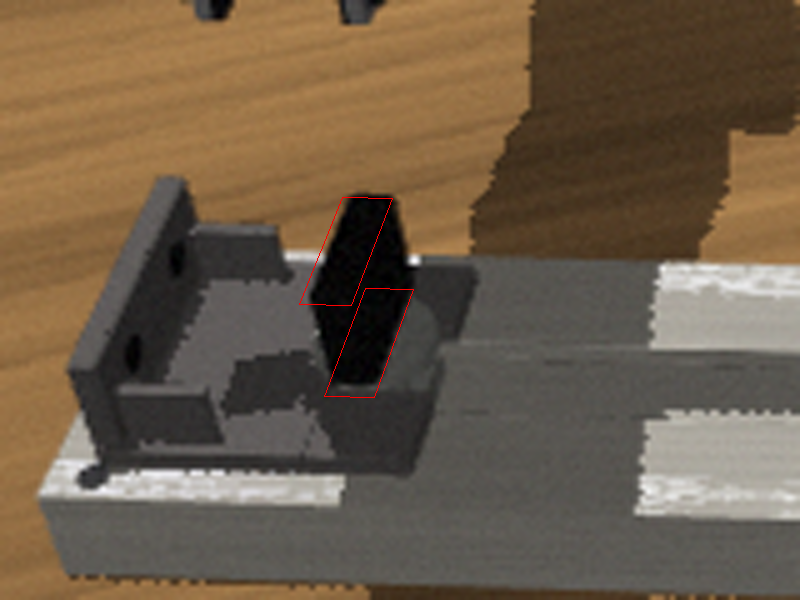

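```bash
python3 - <<'E'
from rig import bot
bot.sign_off(); print(bot.get_t(),bot.get_force())
E
```

```text
the job is handed in; nothing more can be done
the job is handed in; nothing more can be done
```

The narrow-foot stud is standing upright and released in the bracket's notch, with its foot turned square across the slot. I handed the job in soon after 16.9 s of the 42 s; `sign_off()` gives no verdict.

**What I did:** I picked the long-bar stud out from the round- and square-foot ones and gripped it. I lowered it into the slot 100 mm short of its place. Then I raised it about 2.5 mm off the channel floor, slid it along the slot into the notch and turned it 90°. I set it back down, let go and backed straight up.

**What the checks showed:**
- **Height:** the foot met the channel floor at tool height 0.2336 m both times, against 0.233 m expected.
- **Slide and turn:** the slide did not trip its 12 N stop, and readings between the turn steps stayed under 15 N.
- **Final position:** the last wrist and scene pictures show the stud upright with its grip across the slot. Its axis is about 1 mm from the bracket's origin.
- **After release:** the force on the tool was about 0.6 N, so the gripper was clear.

**Small disagreements:** the first stud position from the fixed cameras was about 2 mm off the wrist view, so I grasped on the wrist fit. The final overlays also differ by about 2 mm (up to 3 mm at the grip's edges), close to the calibration error. The foot itself can't be seen under the lips, so its angle is taken from the grip, which runs parallel to it.

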